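# Stand the copybook stand up and push it back to the rail

### The arm

A 6-joint arm with a two-finger parallel gripper is mounted at the origin on the work surface. World frame = base frame: x ahead of the robot, y to its left, z up, the work surface at z = 0. Lengths are in m, angles in rad, forces in N, time in s.
With the tool pointing down it reaches from about 0.25 to 0.775 m from the base axis. Payload 4 kg.
Tool frame: the origin (TCP) lies midway between the tips of the shut fingers; the grasp point (between the pads) lies 19 mm behind it; z points along the fingers, y is the line along which they close (so a half turn about z gives the same grasp; the last joint's range is limited). The gripper opens to 94 mm and grips with 3 to 60 N. Pads are 16 mm wide; open, the fingers measure 119 mm over their backs; the gripper's body (75 mm by 177 mm) begins 78 mm behind the grasp point.
Start: joints at [-1.346, 0.087, 1.371, -0, 1.684, -0.103], TCP at [0.177, -0.521, 0.206] pointing down, gripper open.
Joint ranges: [-3.1, 3.1], [-0.76, 2.03], [0.27, 2.55], [-1.08, 4.22], [0.17, 2.65], [-2.57, 2.57]. Speed limits (rad/s): [2.79, 2.79, 3.14, 3.14, 3.14, 3.14].

### API

Orientations are given as [roll, pitch, yaw] about the fixed x, y, z axes, in that order (R = Rz(yaw) Ry(pitch) Rx(roll)).
In Python, from bench import get_obs, snapshot, close_job gives the robot as it stands. The module is installed in compiled form; this text tells all that it offers.
- The arm moves only by the tool drive_tool, never from a script. Its argument "commands" is a list of rows, each a list of 6 numbers: the shift along the tool's x, y, z in units of 0.04 m (1.0 is 0.04 m), then the turn, a rotation vector about the tool's x, y, z in units of 0.1 rad (1.0 is 0.1 rad). In form: [[dx, dy, dz, wx, wy, wz], ...]. A call has 1 to 20 rows; each row shifts and turns the commanded pose from where the row before left it, along the tool's axes as they then stand; what a row does not reach is not made up. A row lasts 1/8 s, in which the tool goes at most 62.5 mm and 10.7 degrees, less where a joint would pass 70% of its speed; a pose out of reach is approached as far as the arm can. A call with a number of a shift or a turn outside -1 to 1 is refused whole. A call with a gripper value outside its range is refused whole. "gripper" is the closure, from 0 (fully open) to 1 (shut), set as the call begins (left out, the last holds). The fingers move at their own pace and stop on an object; the grip force is fixed at half the most. Time passes only in rows, so rows that do not move let the fingers close. It gives the time, the measured TCP pose, the force, the opening and the grip force at its end, in the units of the state.
- get_obs(): the state, without advancing time (a new reading comes with each control period).
- snapshot(name): name is "scene" or "top"; returns a dict with "image" (420x560x3 uint8, blue, green, red), "range_z" (420x560 float32, m along the optical axis (not along the pixel's ray), 0 where there is no reading), "fx", "fy", "cx", "cy" (pixels), "rvec" (rotation vector, rad) and "tvec" (3), from world to camera coordinates, as OpenCV has them. Camera axes: x right, y down, z forward; pixel columns grow to the right and rows downward; lengths in m; the calibration is good to about 2 mm. A picture is of the moment at which its call begins.
- close_job(): hands the job in; it is judged then, once.
The state is a dict: "time": time; "joint_positions": joint angles; "qvel": joint speeds; "joint_torque": joint torques, N m; "tool_pos": TCP position; "ee_rot": TCP orientation; "wrist_force": force on the tool from outside, world axes, zero at the start; "wrist_torque": the same for the moment, N m; "width": finger opening in m; "finger_force": force on a finger pad.
Only numpy, scipy, OpenCV 4.12 (cv2) and the standard library are available. Lean on these libraries where they do the work, as an engineer would, in place of code of your own. Each camera call takes 0.05 s, during which the arm holds its last target. There are 200 camera calls.

### The job

The little wooden copybook stand has been knocked onto its back on the calligraphy desk. Using only pushes of the fingertips, without picking it up, push its upright foot over towards the robot so that the stand tips up and stands on its foot again, then push it back across the desk until its back edge sits flush along the pale wooden rail. Leave the ink bottle, the stone seal and the water cup where they are.

Things in the scene. Friction and masses are not known exactly. Their poses are not given: they have to be found in the camera images.
- stand: L-shaped wooden stand, loose, 0.4 to 0.65 kg, 110 mm wide: heavy foot slab 90 x 18 mm thick, light back board 8 mm thick. Origin: middle of the heel edge (outer corner of the L, on the desk; it tips about it). y along the heel edge; x along the board, heel to its top (85 mm); z along the foot, heel to free edge (90 mm). Lying: z up, x roughly away from the robot. Standing: x up, z to the front
- stand_foot_edge (a point): middle of the foot's free edge, on the foot's inner (upper) face, 18 mm along body x and 90 mm along body z from the origin. At the start the stand lies on its back, the foot sticks straight up at the end nearer the robot, inner face away from the robot. Pushed about 30 degrees past upright, it tips on by itself onto its foot
- stand_left (a point): the +y end of the stand's heel edge, 55 mm from its middle; when standing, the left rear bottom corner. Standing, the foot's top is 18 mm above the desk, the board's top 85 mm, and the board's upright front face (with a blank white card) is 8 mm in front of the heel edge. Pushed back higher than about 40 mm up it may lean over backwards: push low
- stand_right (a point): the -y end of the stand's heel edge, 55 mm from its middle; when standing, the right rear bottom corner
- rail: pale wooden rail fixed to the desk beyond the stand, 500 mm long, 25 mm deep, 60 mm high. Origin: on the desk, at the middle of the long face that looks towards the robot; its y axis runs along the rail, x points away from the robot into the rail, so the face is at x = 0
- ink_bottle: black ink bottle, 52 mm wide, 85 mm tall; origin at the centre of its underside, z up. Not to be moved
- seal: square marble seal, 32 x 32 mm, 70 mm tall with its round top; origin at the centre of its underside, z up. Not to be moved
- water_cup: small blue water bowl, 64 mm wide, 45 mm tall; origin at the centre of its underside, z up. Not to be moved
Things that resemble listed ones, but are neither listed nor needed, are in the scene too. There is more than one size of the stand; the one meant has the size given above.

How it is judged:
By the outcome, as a careful person would: the job done as asked, in the order asked, and still so for the second after the job is handed in, with the robot touching nothing.
It also fails if it takes over 48 s, if anything falls off the work surface, if the arm or the gripper's body presses on something with over 40 N, if the wrist force passes 120 N, or if a joint passes its speed limit or range.

## Working session

There is one attempt and no reset: what is moved stays moved. The work goes in short steps, Python scripts to look and compute and a tool call to move; the robot and the scene stay as the last step left them, time stands still between calls to the robot, and variables do not carry over. Pictures are saved under pics/ and viewed, at most 10 in all, crops included, and the job is handed in when it is done.

Besides the shell and the picture viewer there is one more tool, called after ">>>" as name([rows], argument=value, ...), one row to a line, values as JSON. drive_tool: Moves the arm, as the interface text tells. Its arguments: {"type":"object","properties":{"commands":{"type":"array"},"gripper":{"type":"number"}},"required":["commands"]}

```bash
mkdir -p pics
cat > h.py <<'E'
import numpy as np, cv2
from bench import get_obs, snapshot, close_job
def pts(s):
    R=cv2.Rodrigues(np.array(s["rvec"],float))[0]; t=np.array(s["tvec"],float).ravel()
    v,u=np.mgrid[0:420,0:560]; z=s["range_z"].astype(float)
    P=np.dstack([(u-s["cx"])/s["fx"]*z,(v-s["cy"])/s["fy"]*z,z])
    W=(P-t)@R; W[z==0]=np.nan
    return W
def ray(s,u,v,h):
    R=cv2.Rodrigues(np.array(s["rvec"],float))[0]; t=np.array(s["tvec"],float).ravel()
    d=R.T@np.array([(u-s["cx"])/s["fx"],(v-s["cy"])/s["fy"],1]); c=-R.T@t
    return c+d*(h-c[2])/d[2]
E
python3 - <<'E'
from h import *
a=snapshot("scene");b=snapshot("top")
np.savez("s0.npz",**{k+n:a[k] if k=='s' else v[k] for n,v in(("a",a),("b",b)) for k in v})
cv2.imwrite("pics/a0.png",a["image"]);cv2.imwrite("pics/b0.png",b["image"])
o=get_obs();print(o["time"],o["tool_pos"],o["ee_rot"],o["width"])
E
```

```text
0.1 [ 0.17695132 -0.52025084  0.20445284] [-3.13965644e+00 -1.81338941e-04  3.27798580e-01] 0.09394032891521474
```

View pics/a0.png

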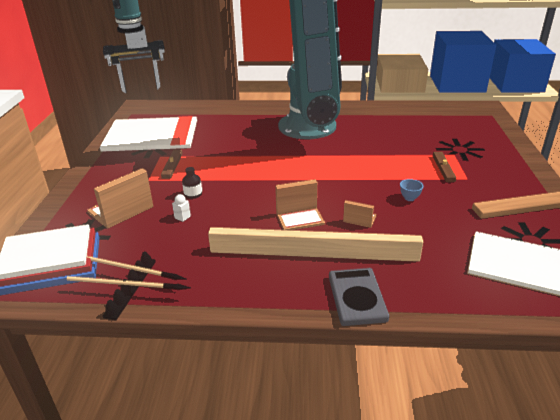

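View pics/b0.png

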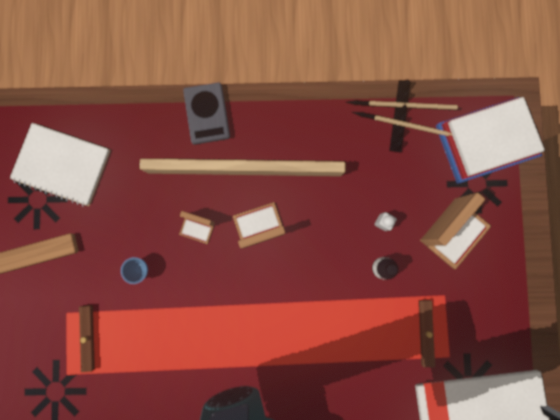

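The scene view shows three stands: (300,205), a small one at (360,214) and a large one at (122,200). In the top view they are at (259,224), (197,227) and (457,230). At about 2.4 mm/px, the middle one is about 110 mm wide and fits the description. I'll measure it and check a close crop.

Run:
```python
from h import *
a=snapshot("scene");b=snapshot("top")
cv2.imwrite("pics/c0.png",np.hstack([cv2.resize(b["image"][190:260,170:300],None,fx=3,fy=4),cv2.resize(a["image"][165:235,265:385],None,fx=3,fy=4)]))
for n,s in(("a",a),("b",b)):
    W=pts(s); im=s["image"].astype(int)
    R=cv2.Rodrigues(np.array(s["rvec"],float))[0]; print(n,"cam",-R.T@np.array(s["tvec"],float).ravel(), s["fx"])
    def rect(mask,name):
        p=W[mask&np.isfinite(W[...,2])]
        if len(p)<5: print(name,len(p));return
        r=cv2.minAreaRect(p[:,:2].astype(np.float32)); 
        print(name,len(p),"zmed",np.median(p[:,2]).round(3),"box",np.round(cv2.boxPoints(r),4).tolist(),"size",np.round(r[1],4))
    v,u=np.mgrid[0:420,0:560]
    def roi(u0,u1,v0,v1):return (u>=u0)&(u<u1)&(v>=v0)&(v<v1)
    z=W[...,2]
    if n=="b":
        rect(roi(225,300,195,255)&(z>.07),"foot top")
        rect(roi(225,300,195,255)&(z>.004),"stand all")
        rect(roi(225,300,195,255)&(im.min(2)>140),"card")
        rect(roi(170,222,205,250)&(z>.006),"small")
        rect(roi(415,495,185,270)&(z>.006),"large")
        rect(roi(130,355,150,185)&(z>.05),"rail top")
        rect(roi(115,155,250,290)&(z>.01),"cup")
        rect(roi(370,402,205,236)&(z>.01),"seal")
        rect(roi(368,405,250,285)&(z>.01),"bottle")
    else:
        rect(roi(265,330,175,232)&(z>.004),"stand all")
        rect(roi(265,330,175,232)&(z>.08),"foot top")
        rect(roi(265,330,175,232)&(z<.075)&(z>.015),"foot inner")
        rect(roi(205,425,225,262)&(z>.05),"rail top")
        rect(roi(340,380,195,230)&(z>.006),"small")
        rect(roi(395,428,175,205)&(z>.006),"cup")
        rect(roi(168,192,190,222)&(z>.006),"seal")
        rect(roi(182,204,165,200)&(z>.006),"bottle")
```

```text
a cam [1.65474616 0.02019431 0.77384905] 501.3045873397767
stand all 1908 zmed 0.031 box [[0.38019999861717224, 0.05209999904036522], [0.3813999891281128, -0.09120000153779984], [0.713699996471405, -0.08839999884366989], [0.7124999761581421, 0.05490000173449516]] size [0.3324 0.1433]
foot top 258 zmed 0.087 box [[0.51419997215271, 0.02759999968111515], [0.5450999736785889, -0.07720000296831131], [0.5716000199317932, -0.06939999759197235], [0.5407000184059143, 0.03539999946951866]] size [0.0276 0.1092]
foot inner 846 zmed 0.048 box [[0.5174000263214111, -0.06970000267028809], [0.7128000259399414, -0.08919999748468399], [0.7231000065803528, 0.014299999922513962], [0.5277000069618225, 0.033799998462200165]] size [0.1041 0.1964]
rail top 1895 zmed 0.058 box [[0.6924999952316284, -0.22290000319480896], [0.725600004196167, -0.2240000069141388], [0.7427999973297119, 0.27570000290870667], [0.7096999883651733, 0.2768000066280365]] size [0.5    0.0331]
small 583 zmed 0.037 box [[0.5698000192642212, 0.1071000024676323], [0.588100016117096, 0.1006999984383583], [0.613099992275238, 0.171800002455
[... 2080 characters left out ...]
0.27570000290870667]] size [0.499  0.0262]
cup 443 zmed 0.032 box [[0.4350999891757965, 0.2619999945163727], [0.49549999833106995, 0.26010000705718994], [0.4975000023841858, 0.3222000002861023], [0.43709999322891235, 0.32420000433921814]] size [0.0622 0.0604]
seal 238 zmed 0.051 box [[0.5523999929428101, -0.33009999990463257], [0.5800999999046326, -0.3463999927043915], [0.5961999893188477, -0.3190000057220459], [0.5684999823570251, -0.302700012922287]] size [0.0318 0.0322]
bottle 448 zmed 0.057 box [[0.43549999594688416, -0.29350000619888306], [0.435699999332428, -0.3427000045776367], [0.4860000014305115, -0.3425000011920929], [0.48579999804496765, -0.29330000281333923]] size [0.0503 0.0491]
```

View pics/c0.png

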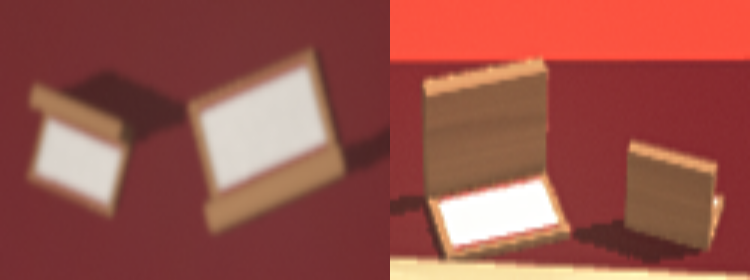

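The pictures show the target: the stand with its foot upright at the near side and the card facing up (top px (259,224), measured 109 x 18 mm at 90 mm height). The 75 mm stand (197,227) and the larger one (457,230) are decoys. The stand's yaw is about 0.30, and the rail's is about -0.035 with its face centre at (0.703, 0.026).

Next I move high to a point behind the foot.

>>> drive_tool([
  [0.77,-0.49,0,0,0,0],
  [0.77,-0.49,0,0,0,0],
  [0.77,-0.49,0,0,0,0],
  [0.77,-0.49,0,0,0,0],
  [0.77,-0.49,0,0,0,0],
  [0.77,-0.49,0,0,0,0],
  [0.77,-0.49,0,0,0,0],
  [0.77,-0.49,0,0,0,0],
  [0.77,-0.49,0,0,0,0],
  [0.77,-0.49,0,0,0,0],
  [0.77,-0.49,0,0,0,0],
  [0.77,-0.49,0,0,0,0],
  [0.77,-0.49,0,0,0,0],
  [0.77,-0.49,0,0,0,0],
  [0.77,-0.49,0,0,0,0],
  [0.77,-0.49,0,0,0,0],
  [0.77,-0.49,0,0,0,0],
  [0.77,-0.49,0,0,0,0.24],
], gripper=0.35)

```text
time: 2.45
tool_pos: [0.5889, -0.0072, 0.2051]
ee_rot: [-3.142, 0.001, 0.303]
wrist_force: [0.8, 1.1, 0.1]
width: 0.0617
finger_force: 0.0
```

>>> drive_tool([
  [0,0,0.8,0,0,0],
  [0,0,0.8,0,0,0],
  [0,0,0.8,0,0,0],
  [0,0,0.8,0,0,0],
  [-0.3,0,0,0,0,0],
  [-0.3,0,0,0,0,0],
  [-0.15,0,0,0,0,0],
  [-0.15,0,0,0,0,0],
  [-0.15,0,0,0,0,0],
])

```text
time: 3.58
tool_pos: [0.5485, -0.021, 0.0785]
ee_rot: [3.141, -0.002, 0.304]
wrist_force: [0.2, -0.0, 0.3]
width: 0.0611
finger_force: 0.2
```

Run:
```python
from h import *
a=snapshot("scene"); cv2.imwrite("pics/a1.png",cv2.resize(a["image"][120:260,220:420],None,fx=3,fy=3))
```

```text
(no output)
```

View pics/a1.png

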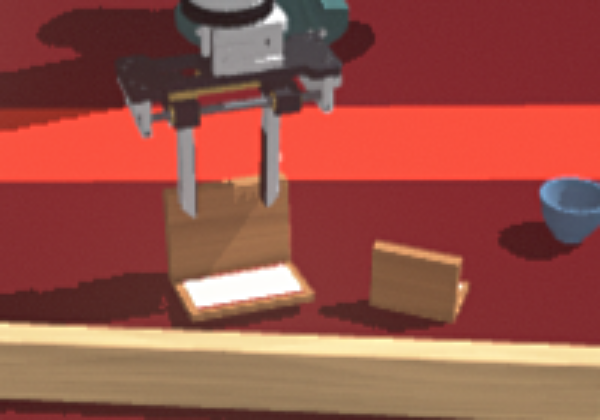

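The crop shows both fingertips, at (187,213) and (270,205), behind the foot's inner face and within its width. I continue the pull slowly.

>>> drive_tool([
  [-0.15,0,0,0,0,0],
  [-0.15,0,0,0,0,0],
  [-0.15,0,0,0,0,0],
  [-0.15,0,0,0,0,0],
  [-0.15,0,0,0,0,0],
  [-0.15,0,0,0,0,0],
])

```text
time: 4.38
tool_pos: [0.5142, -0.0316, 0.0777]
ee_rot: [3.141, -0.002, 0.304]
wrist_force: [-0.8, -0.1, -0.2]
width: 0.0611
finger_force: 0.0
```

Run:
```python
from h import *
a=snapshot("scene"); cv2.imwrite("pics/a2.png",cv2.resize(a["image"][120:260,220:420],None,fx=3,fy=3))
```

```text
(no output)
```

View pics/a2.png

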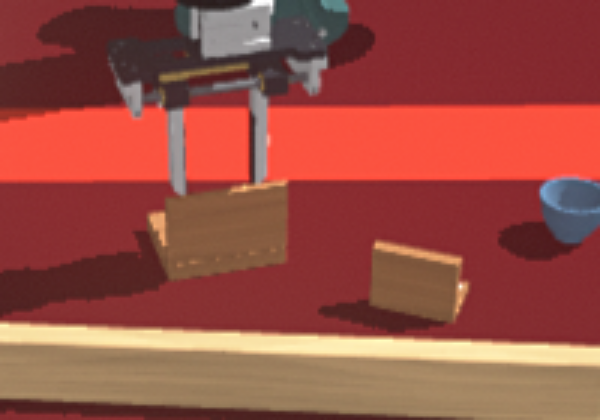

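The stand has tipped up and is standing on its foot, with its back board at crop (168–288, 183–275). I'll retract up and back, then measure.

>>> drive_tool([
  [0,0,-0.6,0,0,0],
  [0,0,-0.6,0,0,0],
  [-0.7,0,0,0,0,0.8],
  [-0.7,0,0,0,0,0.8],
  [-0.7,0,0,0,0,0.9],
  [-0.7,0,0,0,0,0.9],
  [-0.4,0,0,0,0,0],
])

```text
time: 5.3
tool_pos: [0.3877, -0.0511, 0.1259]
ee_rot: [3.141, -0.002, -0.037]
wrist_force: [0.4, -0.4, 0.0]
width: 0.0609
finger_force: 0.0
```

```bash
cat > m.py <<'E'
from h import *
b=snapshot("top"); W=pts(b); z=W[...,2]
def rect(m,n):
    p=W[m&np.isfinite(z)]
    if len(p)<8: print(n,len(p)); return
    r=cv2.minAreaRect(p[:,:2].astype(np.float32)); print(n,len(p),np.median(p[:,2]).round(3),np.round(cv2.boxPoints(r),4).tolist(),np.round(r[1],4))
roi=(abs(W[...,1]+.02)<.105)&(W[...,0]<.76)&(W[...,0]>.36)
rect(roi&(z>.075)&(z<.092),"board top")
rect(roi&(z>.012)&(z<.024)&(W[...,1]<.075),"foot top")
v,u=np.mgrid[0:420,0:560]
rail=(v>140)&(v<190)&(u>130)&(u<355)&(z>.05)&(z<.066)
p=W[rail]; 
rect(rail,"rail")
o=get_obs(); print(o["time"],o["tool_pos"],o["ee_rot"])
import sys; cv2.imwrite(sys.argv[1],cv2.resize(b["image"][140:300,130:330],None,fx=3,fy=3))
E
python3 m.py pics/b1.png
```

```text
board top 176 0.084 [[0.5109000205993652, 0.027300000190734863], [0.5435000061988831, -0.07649999856948853], [0.5511999726295471, -0.07410000264644623], [0.5185999870300293, 0.02969999983906746]] [0.0081 0.1089]
foot top 1502 0.018 [[0.42980000376701355, -0.1088000014424324], [0.6996999979019165, -0.11800000071525574], [0.7062000036239624, 0.07349999994039536], [0.43630000948905945, 0.08269999921321869]] [0.1916 0.2701]
rail 2171 0.06 [[0.6949999928474426, -0.22269999980926514], [0.72079998254776, -0.22360000014305115], [0.7369999885559082, 0.27469998598098755], [0.7110999822616577, 0.27559998631477356]] [0.4986 0.0259]
5.35 [ 0.38647013 -0.05092718  0.12583361] [ 3.14139673e+00 -5.19118010e-04 -3.65735860e-02]
```

View pics/b1.png

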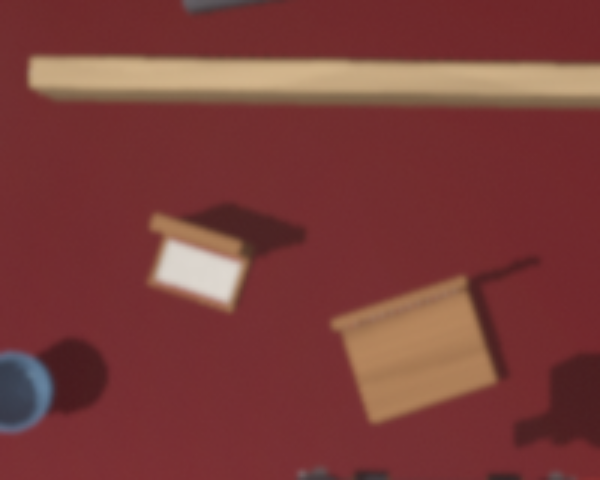

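The stand is upright at yaw 0.30, with its heel mid at (0.535, -0.022). The foot's front edge runs between crop (375,422) and (498,382), and the rail yaw is -0.035. I now lower both fingertips in front of the foot, squared to the rail, and push low so the stand rotates into line.

>>> drive_tool([
  [0,-0.15,0.8,0,0,0],
  [0,0,0.8,0,0,0],
  [0,0,0.7,0,0,0],
  [0,0,0.58,0,0,0],
  [0.4,0,0,0,0,0],
  [0.4,0,0,0,0,0],
  [0.15,0,0,0,0,0],
  [0.15,0,0,0,0,0],
  [0.15,0,0,0,0,0],
  [0.15,0,0,0,0,0],
  [0.15,0,0,0,0,0],
  [0.15,0,0,0,0,0],
  [0.15,0,0,0,0,0],
  [0.15,0,0,0,0,0],
  [0.15,0,0,0,0,0],
  [0.15,0,0,0,0,0],
])

```text
time: 7.35
tool_pos: [0.4809, -0.0485, 0.0102]
ee_rot: [3.141, -0.0, -0.036]
wrist_force: [-2.7, 2.0, 1.8]
width: 0.0614
finger_force: 1.4
```

```bash
python3 m.py pics/b2.png
```

```text
board top 172 0.085 [[0.5684000253677368, -0.10679999738931656], [0.5767999887466431, -0.1071000024676323], [0.5817999839782715, 0.0005000000237487257], [0.5734000205993652, 0.0008999999845400453]] [0.1077 0.0084]
foot top 1001 0.018 [[0.5101000070571899, -0.11649999767541885], [0.6991000175476074, -0.12349999696016312], [0.7063999772071838, 0.07339999824762344], [0.5174999833106995, 0.08049999922513962]] [0.1971 0.1891]
rail 2167 0.06 [[0.6945000290870667, -0.22300000488758087], [0.7204999923706055, -0.22390000522136688], [0.7378000020980835, 0.274399995803833], [0.7117999792098999, 0.275299996137619]] [0.4986 0.026 ]
7.4 [ 0.48190001 -0.04872421  0.01031971] [ 3.14104282e+00 -1.81600914e-03 -3.63300703e-02]
```

The stand is now parallel to the rail, 121 mm from its face and centred on the fingers. I push on.

>>> drive_tool([
  [0.2,0,0,0,0,0],
  [0.2,0,0,0,0,0],
  [0.2,0,0,0,0,0],
  [0.2,0,0,0,0,0],
  [0.2,0,0,0,0,0],
  [0.2,0,0,0,0,0],
  [0.2,0,0,0,0,0],
  [0.2,0,0,0,0,0],
  [0.2,0,0,0,0,0],
  [0.2,0,0,0,0,0],
  [0.2,0,0,0,0,0],
  [0.2,0,0,0,0,0],
  [0.2,0,0,0,0,0],
  [0.1,0,0,0,0,0],
  [0.05,0,0,0,0,0],
])

```text
time: 9.28
tool_pos: [0.5905, -0.0524, 0.0103]
ee_rot: [3.142, 0.0, -0.036]
wrist_force: [-2.5, 0.4, 0.1]
width: 0.061
finger_force: 1.3
```

```bash
python3 m.py pics/b3.png
```

```text
board top 190 0.084 [[0.6769999861717224, -0.11400000005960464], [0.6862999796867371, -0.1143999993801117], [0.6916999816894531, -0.005799999926239252], [0.6823999881744385, -0.0052999998442828655]] [0.1088 0.0093]
foot top 47 0.021 [[0.6765000224113464, -0.12280000001192093], [0.6991000175476074, -0.12359999865293503], [0.7060999870300293, 0.07360000163316727], [0.6833999752998352, 0.07440000027418137]] [0.1974 0.0226]
rail 2206 0.06 [[0.6744999885559082, -0.22200000286102295], [0.7210999727249146, -0.22360000014305115], [0.7382000088691711, 0.27489998936653137], [0.6916999816894531, 0.27649998664855957]] [0.4988 0.0466]
9.325 [ 0.59069578 -0.05242498  0.01028513] [ 3.14149819e+00 -2.53599210e-04 -3.61945868e-02]
```

>>> drive_tool([
  [0.06,0,0,0,0,0],
  [0.06,0,0,0,0,0],
  [0.06,0,0,0,0,0],
  [0.06,0,0,0,0,0],
  [0.03,0,0,0,0,0],
  [0,0,0,0,0,0],
])

```text
time: 10.07
tool_pos: [0.6015, -0.0528, 0.0103]
ee_rot: [3.142, -0.001, -0.036]
wrist_force: [-2.2, 0.3, -1.0]
width: 0.061
finger_force: 0.8
```

>>> drive_tool([
  [0.03,0,0,0,0,0],
  [0,0,0,0,0,0],
])

```text
time: 10.32
tool_pos: [0.6021, -0.0528, 0.0103]
ee_rot: [3.141, 0.0, -0.036]
wrist_force: [-3.5, 0.1, 0.9]
width: 0.061
finger_force: 1.6
```

>>> drive_tool([
  [0.03,0,0,0,0,0],
  [0,0,0,0,0,0],
])

```text
time: 10.58
tool_pos: [0.6022, -0.0529, 0.0103]
ee_rot: [3.141, 0.003, -0.036]
wrist_force: [-7.1, -0.7, 2.2]
width: 0.0611
finger_force: 3.1
```

>>> drive_tool([
  [0.03,0,0,0,0,0],
  [0.03,0,0,0,0,0],
  [0,0,0,0,0,0],
  [0,0,0,0,0,0],
])

```text
time: 11.08
tool_pos: [0.6022, -0.0529, 0.0103]
ee_rot: [3.142, 0.008, -0.036]
wrist_force: [-11.6, 0.0, 7.4]
width: 0.0612
finger_force: 5.9
```

```bash
python3 m.py pics/b4.png
```

```text
board top 91 0.085 [[0.6898999810218811, -0.11429999768733978], [0.6973000168800354, -0.11469999700784683], [0.7024000287055969, -0.029600000008940697], [0.6949999928474426, -0.029200000688433647]] [0.0853 0.0074]
foot top 13 0.022 [[0.6978999972343445, -0.12039999663829803], [0.6988999843597412, -0.12049999833106995], [0.7062000036239624, 0.07360000163316727], [0.7050999999046326, 0.07370000332593918]] [0.1942 0.0011]
rail 1964 0.06 [[0.6875, -0.22269999980926514], [0.720300018787384, -0.22390000522136688], [0.7379999756813049, 0.27480000257492065], [0.7052000164985657, 0.2759000062942505]] [0.499  0.0328]
11.125 [ 0.60226519 -0.05286253  0.01030217] [ 3.1414938   0.00843471 -0.03607696]
```

The force reads 12 N with no further motion, so the stand is seated against the rail. I back off straight, lift clear and check.

>>> drive_tool([
  [-0.2,0,0,0,0,0],
  [-0.6,0,0,0,0,0],
  [-0.8,0,0,0,0,0],
  [-0.8,0,-0.6,0,0,0],
  [-0.8,0,-0.8,0,0,0],
  [-0.8,0,-0.8,0,0,0],
  [-0.8,0,-0.8,0,0,0],
  [0,0,0,0,0,0],
])

```text
time: 12.12
tool_pos: [0.4161, -0.0466, 0.1341]
ee_rot: [3.14, -0.011, -0.037]
wrist_force: [0.5, -0.4, 0.1]
width: 0.0611
finger_force: 0.0
```

```bash
python3 m.py pics/b5.png
python3 - <<'E'
from h import *
a=snapshot("scene");b=snapshot("top")
c1=cv2.resize(a["image"][165:275,200:430],(400,300));c2=cv2.resize(b["image"][140:250,200:347],(400,300))
cv2.imwrite("pics/f.png",np.hstack([c1,c2]))
# front face of board (scene of back hidden): use depth in top, per-column front/back edges
W=np.nanmean([pts(snapshot("top")) for _ in range(6)],0); z=W[...,2]
m=(z>.075)&(z<.092)&(abs(W[...,1]+.06)<.08)&(W[...,0]>.6)
p=W[m]; c=np.polyfit(p[:,1],p[:,0],1); print("board mid line slope",c, p[:,1].min(),p[:,1].max())
v,u=np.mgrid[0:420,0:560]
r=(z>.055)&(z<.065)&(v>140)&(v<190)&(u>130)&(u<355)&(W[...,0]>.685); q=W[r]
k=(q[:,1]<-.125)|(q[:,1]>.0); c2=np.polyfit(q[k,1],q[k,0],1); print("rail mid line",c2,"gap mid",np.polyval(c2,-.06)-np.polyval(c,-.06),"expect 16.5mm")
# foot on desk flat?
f=(abs(W[...,1]+.06)<.045)&(W[...,0]>.615)&(W[...,0]<.67); print("foot z",np.nanmin(z[f]),np.nanmax(z[f]))
E
```

```text
board top 199 0.084 [[0.6894999742507935, -0.11420000344514847], [0.6988999843597412, -0.1145000010728836], [0.7028999924659729, -0.00570000009611249], [0.6935999989509583, -0.0052999998442828655]] [0.1089 0.0094]
foot top 1433 0.018 [[0.6082000136375427, -0.11959999799728394], [0.6988000273704529, -0.12300000339746475], [0.7063000202178955, 0.07360000163316727], [0.6155999898910522, 0.0771000012755394]] [0.1968 0.0907]
rail 2119 0.06 [[0.685699999332428, -0.2222999930381775], [0.720300018787384, -0.22349999845027924], [0.7383000254631042, 0.27390000224113464], [0.7038000226020813, 0.2752000093460083]] [0.4978 0.0346]
12.175 [ 0.41577472 -0.04635677  0.13209695] [ 3.14040158 -0.00719145 -0.03645342]
board mid line slope [0.03787792 0.69791785] -0.11453397629785529 -0.005665659268025037
rail mid line [0.03363087 0.71483419] gap mid 0.017171159412744164 expect 16.5mm
foot z 0.015409607733536008 0.02089163935738063
```

View pics/f.png

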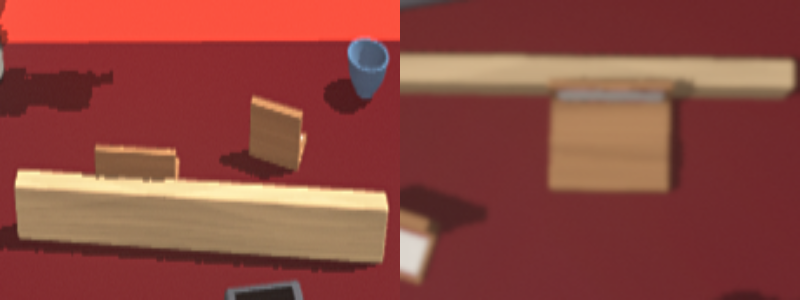

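The final picture shows the stand upright with its board against the rail (right panel, board at (550–670, 85)). The slope difference is 0.004 rad and the gap is within 1 mm. The robot is clear, so I hand in.

```bash
python3 -c "
from bench import close_job
print(close_job())"
```

```text
the job is handed in; nothing more can be done
None
```

The stand was tipped up onto its foot and pushed back until its back edge met the rail, measured parallel to about 0.004 rad with a gap under 1 mm; the arm stayed clear of the bottle, seal and cup, and the job was handed in at about 12.6 s.

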